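# Set a mixed-up clip rail right: three screwdrivers into their own spring clips

## Robot

A 7-joint arm with a two-finger parallel gripper is mounted at the origin on a cart in front of the work surface, level with it; the furniture and walls round the work are solid. World frame = base frame: x ahead of the robot, y to its left, z up, the work surface at z = 0. Lengths are in m, angles in rad, forces in N, time in s.
With the tool pointing down it reaches from about 0.425 to 0.925 m from the base axis. Payload 6.8 kg.
Tool frame: the origin (TCP) lies at the very end of the fingers, on their centre line; the grasp point (between the pads) lies 19 mm behind it; y points along the fingers, z is the direction in which the jaws open and shut, and the axes are right-handed (so a half turn about y gives the same grasp; the last joint's range is limited). The gripper opens to 85 mm and grips with 20 to 120 N. Pads are 22 mm wide; open, the fingers measure 114 mm over their backs; the gripper's body (76 mm by 85 mm) begins 54 mm behind the grasp point. The pads swing forward as they close: fully open they stand 13 mm farther back than shut.
Start: joints at [-1.356, 0.477, 0.022, 1.555, -0.011, 1.109, -0.083], TCP at [0.214, 0.64, 0.231] pointing down, gripper open.
Joint ranges: [-2.96, 2.96], [-0.34, 2.1], [-1.41, 1.46], [0.24, 2.44], [-1.37, 4.51], [0.17, 1.92], [-2.96, 2.96]. Speed limits (rad/s): [2.39, 2.39, 3.14, 3.14, 3.14, 3.14, 3.14].

## Interface

Orientations are given as a rotation vector (axis times angle).
In Python, from bench import r gives the robot as it stands.
- The arm moves only by the tool drive_tool, never from a script. Its argument "series" is a list of rows, each a list of 7 numbers: the shift along the tool's x, y, z in mm, then the turn, a rotation vector about the tool's x, y, z in degrees, then the finger opening in mm, from 0 to 85.4. In form: [[tx, ty, tz, wx, wy, wz, grip], ...]. A call has 1 to 5 rows; each row is the pose to reach, as a shift and turn from the pose measured when the call began, along the tool's axes at that moment; what a row does not reach only later rows make up. A row lasts 1/10 s, in which the tool goes at most 50 mm and 8.59 degrees, less where a joint would pass 70% of its speed; a pose out of reach is approached as far as the arm can. A call with a gripper value outside its range is refused whole. The fingers move at their own pace and stop on an object; "squeeze" is the grip in N (left out, the last holds). Time passes only in rows, so rows that repeat a pose let the fingers close. It gives the time, the measured TCP pose, the force and the opening at its end, in the units of the state.
- r.get_obs(): the state, without advancing time (a new reading comes with each control period).
- r.grab_frame(name): name is "scene" or "top"; returns a dict with "frame" (480x640x3 uint8, blue, green, red), "intrinsics" (3x3 intrinsics, pixels), "distortion" ([k1, k2, p1, p2, k3] as OpenCV has them; the pictures are not rectified), "rvec" (rotation vector, rad) and "tvec" (3), from world to camera coordinates, as OpenCV has them. Camera axes: x right, y down, z forward; pixel columns grow to the right and rows downward; lengths in m; the calibration is good to about 2 mm. A picture is of the moment at which its call begins. There is no depth.
- r.hand_in(): hands the job in, once; it reports no verdict.
The state is a dict: "clock": time; "joints": joint angles; "qvel": joint speeds; "tau": joint torques, N m; "tcp_pos": TCP position; "orientation": TCP orientation; "contact_force": force on the tool from outside, world axes, zero at the start; "moment": the same for the moment, N m; "grip_width": finger opening in m.
Only numpy, scipy, OpenCV 4.12 (cv2) and the standard library are available. Lean on these libraries where they do the work, as an engineer would, in place of code of your own. Each camera call takes 0.05 s, during which the arm holds its last target.

## Task

The red screwdriver has been clipped into the yellow station of the rail by mistake, and the yellow and teal ones lie on the mat: put all three in the pair of spring clips of their own colour, each handle pressed down until it snaps fully home in both clips, centred on its station, blade pointing away from the robot. Leave the tin, the tub, the charger block and the jar standing where they are.

Things in the scene. Friction and masses are not known exactly. Their poses are not given: they have to be found in the camera images.
- clip_rail: Fixed rail on the desk, 236 mm long (its y), 40 mm wide, turned up to 0.22 rad; origin: centre of its underside. Carries three stations 62 mm apart (+-4), order varies. Each clip: saddle 34 mm high between two prongs, outer faces at y = +-16 mm, flared tops 62 mm high (+-19 mm); 3 mm beads 53 mm high leave a 16 mm mouth. A handle pressed straight down spreads the prongs and snaps in at 5 to 10 N
- red_station: Fixed station with red jaws and marks, on the rail. Origin: its centre, at desk height; x points away from the robot (the line a handle lies along), y along the rail, z up. Base 92 (x) by 48 mm, 14.5 mm high. Two spring clips, each 10 mm wide, at x = -26 and +26 mm; between them (x -21 to 21) nothing is over 14.5 mm high: room for fingers. Handle home: its centre at x = y = 0, z = 45 mm
- red_screwdriver: Loose red screwdriver, about 35 g, held in the clips of the yellow station at the start, about 149 mm long: round red handle 21.6 mm thick with 67 mm of straight length, steel blade 6 mm thick. Origin: underside centre of its outline, off the tool's axis; its own axes are askew to the tool, so use the points red_handle and red_tip (the blade points from the first to the second)
- red_handle (a point): Centre of the red screwdriver's handle, on its axis, 45 mm above the desk at the start; lifting it out of the clips takes 10 to 18 N; grasp here
- red_tip (a point): Tip of its blade, on the axis, 114 mm from red_handle
- red_jaw_left (a joint): Outward travel of the left jaw (its two prongs together) of the red station, m: 0 at rest, 0.006 fully spread; springs back (3 N preload, 2 N per mm). About 0.0003 with a handle home, about 0.003 as it passes the beads
- red_jaw_right (a joint): Outward travel of the right jaw (its two prongs together) of the red station, m: 0 at rest, 0.006 fully spread; springs back (3 N preload, 2 N per mm). About 0.0003 with a handle home, about 0.003 as it passes the beads
- yellow_station: Fixed station with yellow jaws and marks, on the rail. Origin: its centre, at desk height; x points away from the robot (the line a handle lies along), y along the rail, z up. Base 92 (x) by 48 mm, 14.5 mm high. Two spring clips, each 10 mm wide, at x = -26 and +26 mm; between them (x -21 to 21) nothing is over 14.5 mm high: room for fingers. Handle home: its centre at x = y = 0, z = 45 mm
- yellow_screwdriver: Loose yellow screwdriver, about 35 g, lying on the 4 mm blue bench mat, about 134 mm long: round yellow handle 21.6 mm thick with 67 mm of straight length, steel blade 6 mm thick. Origin: underside centre of its outline, off the tool's axis; its own axes are askew to the tool, so use the points yellow_handle and yellow_tip (the blade points from the first to the second)
- yellow_handle (a point): Centre of the yellow screwdriver's handle, on its axis, about 15 mm above the desk when lying (the mat's top is at 4 mm); grasp here
- yellow_tip (a point): Tip of its blade, on the axis, 99 mm from yellow_handle
- yellow_jaw_left (a joint): Outward travel of the left jaw (its two prongs together) of the yellow station, m: 0 at rest, 0.006 fully spread; springs back (3 N preload, 2 N per mm). About 0.0003 with a handle home, about 0.003 as it passes the beads
- yellow_jaw_right (a joint): Outward travel of the right jaw (its two prongs together) of the yellow station, m: 0 at rest, 0.006 fully spread; springs back (3 N preload, 2 N per mm). About 0.0003 with a handle home, about 0.003 as it passes the beads
- teal_station: Fixed station with teal jaws and marks, on the rail. Origin: its centre, at desk height; x points away from the robot (the line a handle lies along), y along the rail, z up. Base 92 (x) by 48 mm, 14.5 mm high. Two spring clips, each 10 mm wide, at x = -26 and +26 mm; between them (x -21 to 21) nothing is over 14.5 mm high: room for fingers. Handle home: its centre at x = y = 0, z = 45 mm
- teal_screwdriver: Loose teal screwdriver, about 35 g, lying on the 4 mm blue bench mat, about 140 mm long: round teal handle 21.6 mm thick with 67 mm of straight length, steel blade 6 mm thick. Origin: underside centre of its outline, off the tool's axis; its own axes are askew to the tool, so use the points teal_handle and teal_tip (the blade points from the first to the second)
- teal_handle (a point): Centre of the teal screwdriver's handle, on its axis, about 15 mm above the desk when lying (the mat's top is at 4 mm); grasp here
- teal_tip (a point): Tip of its blade, on the axis, 105 mm from teal_handle
- teal_jaw_left (a joint): Outward travel of the left jaw (its two prongs together) of the teal station, m: 0 at rest, 0.006 fully spread; springs back (3 N preload, 2 N per mm). About 0.0003 with a handle home, about 0.003 as it passes the beads
- teal_jaw_right (a joint): Outward travel of the right jaw (its two prongs together) of the teal station, m: 0 at rest, 0.006 fully spread; springs back (3 N preload, 2 N per mm). About 0.0003 with a handle home, about 0.003 as it passes the beads
- screw_tin: Round tin with a red lid and white side, 64 mm across, 24 mm high, standing on the mat. Loose bystander; origin: centre of its underside
- flux_tub: Round dark blue tub with a turquoise lid, 49 mm across, 48 mm high, standing on the mat. Loose bystander; origin: centre of its underside. It stands beside the handle of one screwdriver, with about 30 mm of room between them
- charger_brick: Beige plug-in charger block, 43 x 34 mm, 32 mm high, standing on the mat. Loose bystander; origin: centre of its underside. It stands beside the handle of one screwdriver, with about 30 mm of room between them
- screw_jar: Clear jar with a black lid, some screws inside, 84 mm across, 136 mm high, standing beside the right-hand end of the rail. Loose bystander; origin: centre of its underside
Mind the look-alikes: they are no part of the job. Leave any purple look-alike of the teal_station alone.

How it is judged:
At the end, for the whole second after the job is handed in: Each screwdriver rests in the station of its colour: handle centre within 8 mm of the middle lengthwise, 3 mm across, 41 to 48 mm above the desk; blade tip on the far side, within 9 mm of the centre line across and 36 to 53 mm high; all jaws back within 1.5 mm of rest; tools at rest (x of red_handle in the frame of red_station between -0.008 and 0.008 m and y of red_handle in the frame of red_station between -0.003 and 0.003 m and z of red_handle in the frame of red_station between 0.041 and 0.048 m and y of red_tip in the frame of red_station between -0.009 and 0.009 m and z of red_tip in the frame of red_station between 0.036 and 0.053 m and x of red_tip in the frame of red_station above 0.06 m and value of joint each of red_jaw_left, red_jaw_right, yellow_jaw_left, yellow_jaw_right, teal_jaw_left, teal_jaw_right below 0.0015 m and linear speed of each of red_screwdriver, yellow_screwdriver, teal_screwdriver below 0.02 m/s and x of yellow_handle in the frame of yellow_station between -0.008 and 0.008 m and y of yellow_handle in the frame of yellow_station between -0.003 and 0.003 m and z of yellow_handle in the frame of yellow_station between 0.041 and 0.048 m and y of yellow_tip in the frame of yellow_station between -0.009 and 0.009 m and z of yellow_tip in the frame of yellow_station between 0.036 and 0.053 m and x of yellow_tip in the frame of yellow_station above 0.06 m and x of teal_handle in the frame of teal_station between -0.008 and 0.008 m and y of teal_handle in the frame of teal_station between -0.003 and 0.003 m and z of teal_handle in the frame of teal_station between 0.041 and 0.048 m and y of teal_tip in the frame of teal_station between -0.009 and 0.009 m and z of teal_tip in the frame of teal_station between 0.036 and 0.053 m and x of teal_tip in the frame of teal_station above 0.06 m); the robot touches nothing.
It fails at once if screw_tin pushed more than 20 mm from its place or tipped (distance of screw_tin from where it was at the start of the episode above 0.02 m or angle between screw_tin's own z axis and vertical above 0.4 rad).
It fails at once if flux_tub pushed more than 20 mm from its place or tipped (distance of flux_tub from where it was at the start of the episode above 0.02 m or angle between flux_tub's own z axis and vertical above 0.4 rad).
It fails at once if charger_brick pushed more than 20 mm from its place or tipped (distance of charger_brick from where it was at the start of the episode above 0.02 m or angle between charger_brick's own z axis and vertical above 0.4 rad).
It fails at once if screw_jar pushed more than 20 mm from its place or tipped (distance of screw_jar from where it was at the start of the episode above 0.02 m or angle between screw_jar's own z axis and vertical above 0.4 rad).
It also fails if it takes over 72 s, if anything falls off the work surface, if the arm or the gripper's body presses on something with over 40 N, if the wrist force passes 120 N, or if a joint passes its speed limit or range.

## Working session

There is one attempt and no reset: what is moved stays moved. The work goes in short steps, Python scripts to look and compute and a tool call to move; the robot and the scene stay as the last step left them, time stands still between calls to the robot, and variables do not carry over. Pictures are saved under pics/ and viewed, and the job is handed in when it is done.

Besides the shell and the picture viewer there is one more tool, called after "Call:" in YAML: its name, and indented under it one key for each argument. drive_tool: Moves the arm, as the interface text tells. Its arguments: {"type":"object","properties":{"series":{"type":"array","items":{"type":"array","items":{"type":"number"}}},"squeeze":{"type":"number"}},"required":["series"]}

```bash
ls; mkdir -p pics
python3 - <<'E'
from bench import r
import cv2
print(r.get_obs())
for n in("scene","top"):
    d=r.grab_frame(n); cv2.imwrite(f"pics/{n}0.png",d["frame"]); print(n,d["intrinsics"],d["distortion"],d["rvec"],d["tvec"])
E
```

```text
pics
{'clock': 0.0, 'joints': array([-1.35611823,  0.47780592,  0.02230218,  1.55645485, -0.0114988 ,
        1.10931481, -0.08311873]), 'qvel': array([ 1.00855195e-03, -9.06785319e-04, -4.37561858e-04, -2.86755175e-04,
       -7.93263933e-04,  2.86753752e-04, -5.62462689e-05]), 'tau': array([-8.56173319e-04, -5.96458268e+01,  1.60718735e+00, -2.81193370e+01,
        1.22806284e-02,  9.19874583e-03, -8.34082414e-06]), 'tcp_pos': array([0.21391399, 0.63957392, 0.23031966]), 'orientation': array([-1.55776633,  0.25348508, -0.25320641]), 'contact_force': array([ 1.01138546,  0.06921449, -0.18256085]), 'moment': array([-0.00489897, -0.00073312,  0.06644826]), 'grip_width': 0.08572921035640063}
scene [[451.74731183   0.         321.89075149]
 [  0.         451.74731183 239.91605929]
 [  0.           0.           1.        ]] [-0.08552169  0.          0.          0.          0.        ] [ 0.96612052 -2.3953146   1.15327794] [0.49707832 0.24585563 0.85892243]
top [[545.93244029   0.         320.98312941]
 [  0.         545.93244029 236.90407587]
 [  0.           0.           1.        ]] [-0.07512679  0.          0.          0.          0.        ] [ 2.1444489  -2.1260962   0.15533799] [0.08551999 0.57569458 1.23420096]
```

View pics/scene0.png

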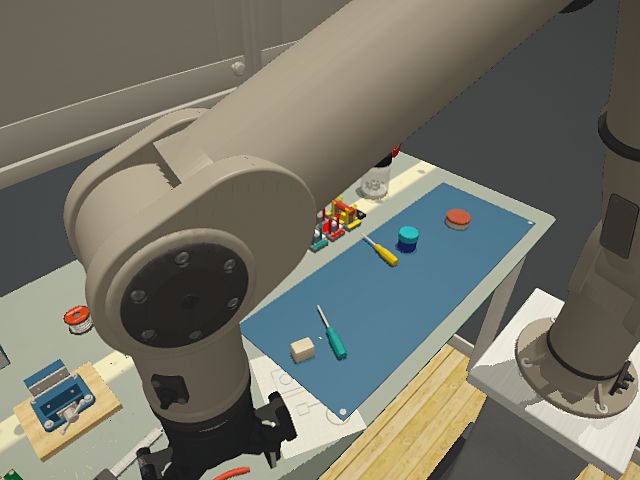

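View pics/top0.png

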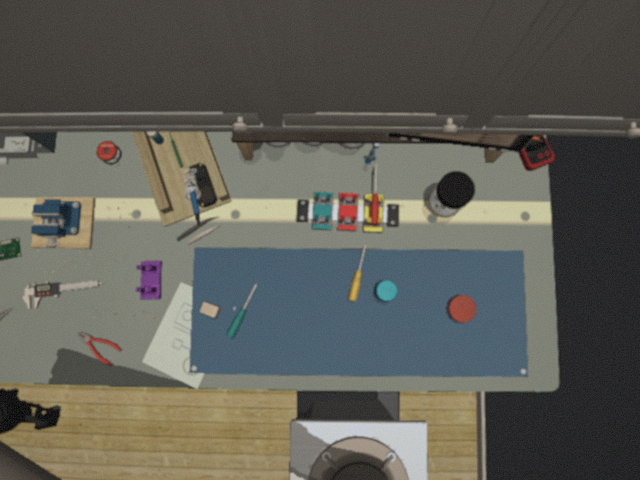

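```bash
cat > h.py <<'E'
from bench import r
import cv2, numpy as np
from scipy.spatial.transform import Rotation as R
def load(n): 
    d=r.grab_frame(n); return d
def p2w(d,uv,z):
    K,D=np.array(d["intrinsics"]),np.array(d["distortion"])
    uv=np.array(uv,float).reshape(-1,1,2)
    n=cv2.undistortPoints(uv,K,D).reshape(-1,2)
    Rm,_=cv2.Rodrigues(np.array(d["rvec"])); t=np.array(d["tvec"]).ravel()
    c=-Rm.T@t
    ray=np.c_[n,np.ones(len(n))]@Rm
    s=(z-c[2])/ray[:,2]
    return c+ray*s[:,None]
def w2p(d,P):
    return cv2.projectPoints(np.array(P,float).reshape(-1,3),np.array(d["rvec"]),np.array(d["tvec"]),np.array(d["intrinsics"]),np.array(d["distortion"]))[0].reshape(-1,2)
def crop(d,name,u0,v0,u1,v1,k):
    im=d["frame"][v0:v1,u0:u1]; im=cv2.resize(im,None,fx=k,fy=k,interpolation=cv2.INTER_CUBIC)
    for u in range((u0//10+1)*10,u1,10):
        cv2.line(im,(int((u-u0+.5)*k),0),(int((u-u0+.5)*k),6),(255,255,255),1)
        if u%20==0: cv2.putText(im,str(u),(int((u-u0+.5)*k)-10,18),0,.4,(255,255,255),1)
    for v in range((v0//10+1)*10,v1,10):
        cv2.line(im,(0,int((v-v0+.5)*k)),(6,int((v-v0+.5)*k)),(255,255,255),1)
        if v%20==0: cv2.putText(im,str(v),(8,int((v-v0+.5)*k)+4),0,.4,(255,255,255),1)
    cv2.imwrite("pics/"+name,im)
E
python3 - <<'E'
from h import *
d=load("top")
crop(d,"t_rail.png",290,135,410,235,6)
crop(d,"t_tools.png",190,240,400,350,3.8)
print(p2w(d,[[300,210],[393,215],[192,372],[523,372]],0))
E
```

```text
[[ 0.64836984  0.14299956  0.        ]
 [ 0.637638   -0.08450342  0.        ]
 [ 0.25655432  0.39275625  0.        ]
 [ 0.26258296 -0.38953625  0.        ]]
```

View pics/t_rail.png

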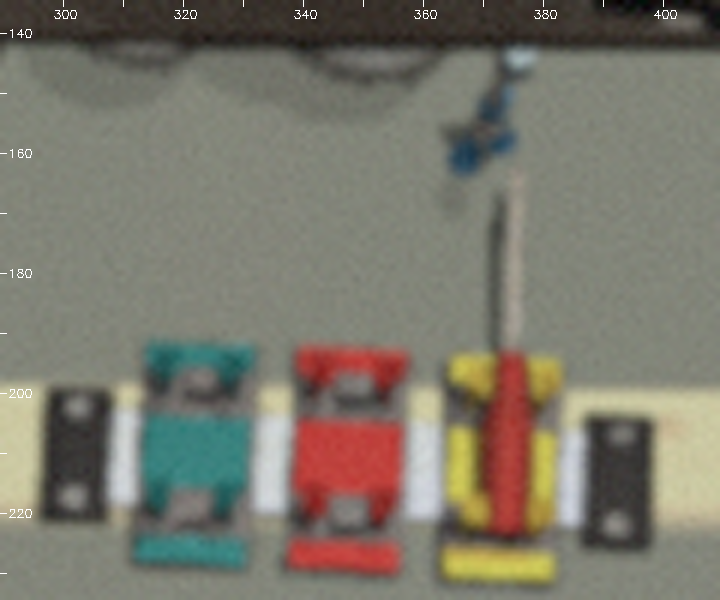

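View pics/t_tools.png

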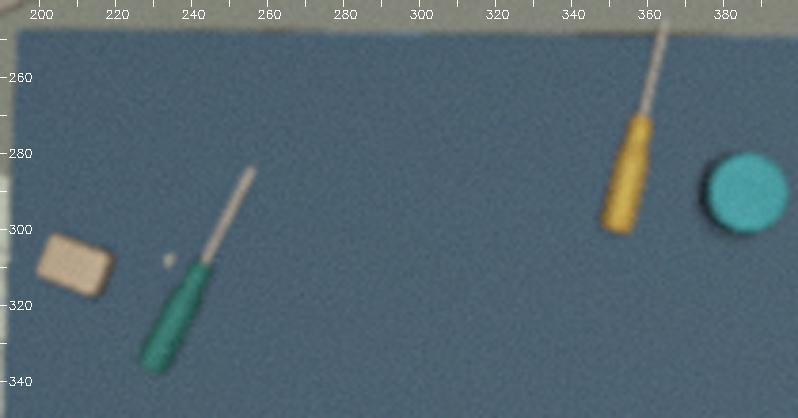

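Run:
```python
from h import *
d=load("top")
print("railends",p2w(d,[[297.3,210],[398,214.5]],0.008))
tip=p2w(d,[[375.2,163.5]],.045)[0]; rear=p2w(d,[[373.7,223]],.045)[0]
print(tip,rear,np.linalg.norm(tip-rear),np.arctan2(*(tip-rear)[[1,0]]))
# tools axis
f=d["frame"].astype(float)
hsv=cv2.cvtColor(d["frame"],cv2.COLOR_BGR2HSV)
def ax(mask,z,roi):
    m=np.zeros(mask.shape,np.uint8);u0,v0,u1,v1=roi;m[v0:v1,u0:u1]=mask[v0:v1,u0:u1]
    vv,uu=np.nonzero(m); P=p2w(d,np.c_[uu,vv],z)[:,:2]; c=P.mean(0); U,S,V=np.linalg.svd(P-c); a=V[0]; a=a*np.sign(a[0])
    s=(P-c)@a; t=(P-c)@V[1]; print(len(uu),c,a,np.degrees(np.arctan2(a[1],a[0])),s.min(),s.max(),np.ptp(t)); return c,a
H,S,V=cv2.split(hsv)
print(hsv[290,356],hsv[325,237],hsv[205,374])
y=((H>15)&(H<32)&(S>110))
g=((H>70)&(H<95)&(S>120)); rd=((H<6)|(H>174))&(S>150)
ax(y,.015,(345,262,366,306)); ax(g,.015,(222,300,250,345)); ax(rd,.045,(366,188,382,228))
for n,z,uv in(("y",.015,[[364.3,246.5]]),("t",.015,[[255.8,283.5]])): print(n,p2w(d,uv,z))
print(p2w(d,[[387,290],[209,310]],.04))
```

```text
railends [[ 0.64666138  0.14916594  0.008     ]
 [ 0.63737902 -0.09570277  0.008     ]]
[ 0.7542055  -0.03787799  0.045     ] [ 0.60909946 -0.03329741  0.045     ] 0.14517831837008446 -0.031556622657976575
[ 21 152 184] [ 85 126 109] [  2 174 164]
208 [0.46179147 0.00975577] [ 0.97196253 -0.23513577] -13.599626265930572 -0.033362897226710916 0.037942496794835925 0.01792941680155901
189 [0.37076608 0.29019885] [ 0.90209126 -0.43154532] -25.565670216445742 -0.03173405490060091 0.036902773823233606 0.01805200919335611
160 [ 0.64171982 -0.03466933] [ 0.99889289 -0.04704253] -2.6963334966343546 -0.03286869747251723 0.03517033070942613 0.014950745161407698
y [[ 0.55728597 -0.01306217  0.015     ]]
t [[0.46648286 0.24459226 0.015     ]]
[[ 0.45230162 -0.06379644  0.04      ]
 [ 0.40206539  0.3487832   0.04      ]]
```

```bash
cat > ov.py <<'E'
from h import *
import sys
def wire(c,yaw):
    M=np.array([[np.cos(yaw),-np.sin(yaw)],[np.sin(yaw),np.cos(yaw)]])
    def q(x,y,z): p=M@[x,y]; return [c[0]+p[0],c[1]+p[1],z]
    L=[]
    def rect(x0,x1,y0,y1,z): L.append([q(x0,y0,z),q(x1,y0,z),q(x1,y1,z),q(x0,y1,z),q(x0,y0,z)])
    rect(-.046,.046,-.024,.024,.0145)
    for x in(-.026,.026):
        rect(x-.005,x+.005,-.019,.019,.062); 
    L.append([q(-.035,0,.0558),q(.035,0,.0558)])
    return L
def overlay(d,name,S,roi,k):
    u0,v0,u1,v1=roi
    im=cv2.resize(d["frame"][v0:v1,u0:u1],None,fx=k,fy=k,interpolation=cv2.INTER_CUBIC)
    for c,yaw in S:
        for l in wire(c,yaw):
            p=(w2p(d,l)-[u0,v0]+.5)*k
            cv2.polylines(im,[np.int32(p*16)],False,(255,255,255),1,cv2.LINE_AA,4)
    cv2.imwrite("pics/"+name,im)
E
python3 - <<'E'
from ov import *
d=load("top"); yaw=-.038
c=np.array([.642,.0267]); e=np.array([.038,1])
S=[(c+e*s,yaw) for s in(.062,0,-.062)]
overlay(d,"ov1.png",S,(290,180,410,235),6.6)
E
```

```text
(no output)
```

View pics/ov1.png

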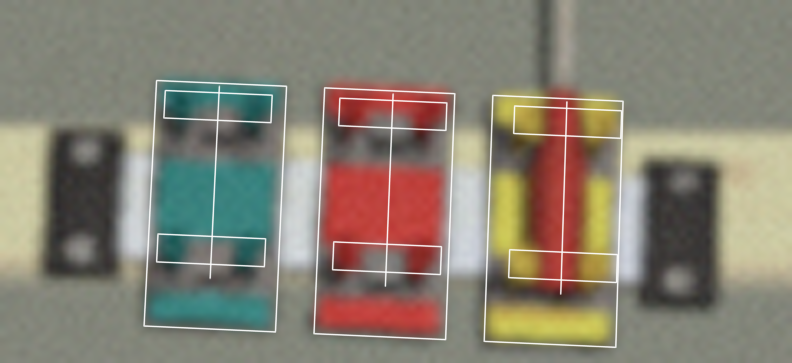

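```bash
cat >> h.py <<'E'
def goal(x,y,z,yaw,o=None,half=0):
    """TCP target, tool y down, jaw axis (tool z) along station y (yaw = handle direction), in tool axes: mm, deg"""
    o=o or r.get_obs()
    R0=R.from_rotvec(o["orientation"]); 
    best=None
    for s in(1,-1):
        zt=s*np.array([-np.sin(yaw),np.cos(yaw),0]); yt=np.array([0,0,-1.]); xt=np.cross(yt,zt)
        Rt=R.from_matrix(np.c_[xt,yt,zt]); w=(R0.inv()*Rt).as_rotvec(degrees=True)
        if best is None or np.linalg.norm(w)<np.linalg.norm(best): best=w
    t=R0.inv().apply(np.array([x,y,z])-o["tcp_pos"])*1000
    print("row",np.round(t,1),np.round(best,1)); return t,best
def st():
    o=r.get_obs(); print("t",round(o["clock"],2),"tcp",np.round(o["tcp_pos"]*1000,1),"F",np.round(o["contact_force"],1),"M",np.round(o["moment"],2),"w",round(o["grip_width"]*1000,1),"q",np.round(o["joints"],2)); return o
E
python3 - <<'E'
from h import *
o=st(); print(np.round(R.from_rotvec(o["orientation"]).as_matrix(),3))
goal(.640,-.034,.16,-.038)
d=load("top"); hsv=cv2.cvtColor(d["frame"],cv2.COLOR_BGR2HSV);H,S,V=cv2.split(hsv)
y=((H>22)&(H<36)&(S>110)); g=((H>70)&(H<95)&(S>120)); rd=((H<6)|(H>174))&(S>150)
for n,m,roi in(("teal",g,(308,224,334,232)),("red",rd,(334,223,360,232)),("yel",y,(360,224.5,386,234))):
    u0,v0,u1,v1=map(int,roi); W=(m*np.clip(S.astype(float)-60,0,None))[v0:v1,u0:u1]
    vv,uu=np.mgrid[v0:v1,u0:u1]; c=[(uu*W).sum()/W.sum(),(vv*W).sum()/W.sum()]
    print(n,np.round(c,2),p2w(d,[c],.0145))
print("jar",p2w(d,[[456,190]],.136))
Rm=cv2.Rodrigues(np.array(d["rvec"]))[0];print("cam",-Rm.T@np.array(d["tvec"]).ravel())
E
```

```text
t 0.25 tcp [214.  639.9 230.8] F [0.3 1.2 0. ] M [-0.02 -0.    0.03] w 85.7 q [-1.36  0.48  0.02  1.56 -0.01  1.11 -0.08]
[[ 0.948 -0.     0.317]
 [-0.317 -0.001  0.948]
 [ 0.    -1.    -0.001]]
row [ 617.7   71.3 -504. ] [  0.  -16.3  -0. ]
teal [321.   226.43] [[0.60534487 0.09101285 0.0145    ]]
red [347.03 227.38] [[0.60349716 0.0283498  0.0145    ]]
yel [372.33 228.94] [[ 0.60016159 -0.03255962  0.0145    ]]
jar [[ 0.66804469 -0.20823384  0.136     ]]
cam [0.37623682 0.07589423 1.30945631]
```

Call:
drive_tool:
  series:
    - [39, 0, -31, 0, -1, 0, 60]
    - [77, 0, -63, 0, -2, 0, 60]
    - [116, 0, -95, 0, -4, 0, 60]
    - [154, 0, -126, 0, -5, 0, 60]
    - [193, 0, -158, 0, -6, 0, 60]
  squeeze: 80

```text
clock: 0.8
tcp_pos: [0.3476, 0.4275, 0.2312]
orientation: [-1.564, 0.17, -0.171]
contact_force: [0.9, -0.3, 0.1]
grip_width: 0.0598
```

Run:
```python
from h import *
st(); goal(.640,-.034,.16,-.04)
```

```text
t 0.8 tcp [347.6 427.5 231.2] F [ 0.9 -0.3  0.1] M [ 0.02 -0.02 -0.01] w 59.8 q [-1.05  0.27  0.06  1.86 -0.02  1.01  0.37]
row [ 385.    71.3 -387.7] [  0.  -10.1   0. ]
```

Call:
drive_tool:
  series:
    - [35, 0, -35, 0, -1, 0, 60]
    - [70, 0, -70, 0, -2, 0, 60]
    - [105, 0, -105, 0, -3, 0, 60]
    - [140, 0, -140, 0, -4, 0, 60]
    - [175, 0, -175, 0, -5, 0, 60]

```text
clock: 1.3
tcp_pos: [0.4816, 0.217, 0.2316]
orientation: [-1.568, 0.101, -0.102]
contact_force: [-0.0, 0.0, -0.7]
grip_width: 0.0603
```

Run:
```python
from h import *
st(); goal(.640,-.034,.16,-.04)
d=load("scene"); crop(d,"s1.png",290,130,490,290,4)
```

```text
t 1.3 tcp [481.6 217.  231.6] F [-0.   0.  -0.7] M [ 0.04 -0.07  0.03] w 60.3 q [-0.7   0.23  0.18  1.92 -0.05  1.    0.95]
row [ 189.4   71.6 -228.6] [-0.  -5.1  0. ]
```

View pics/s1.png

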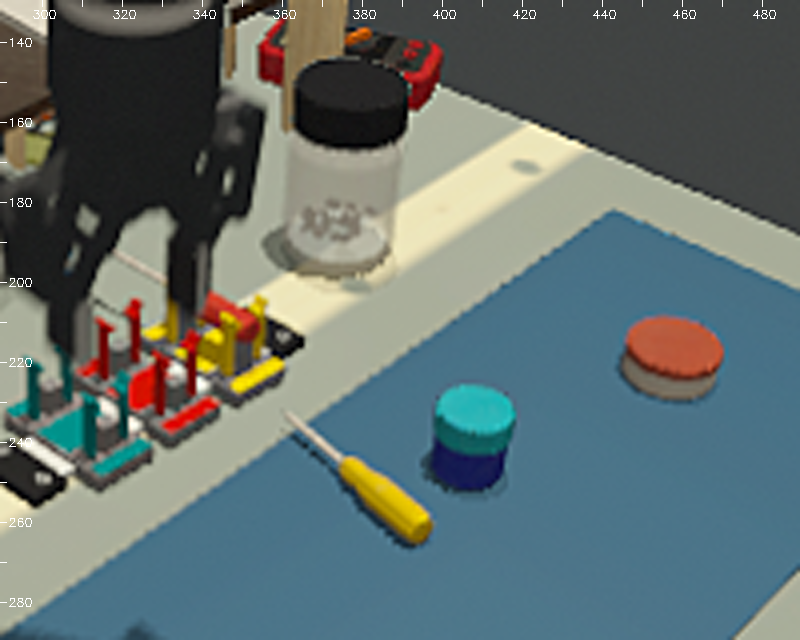

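Run:
```python
from ov import *
d=load("scene"); yaw=-.04
S=[((.6445,.0895),yaw),((.642,.027),yaw),((.6395,-.0341),yaw)]
overlay(d,"ov2.png",S,(280,190,380,260),8)
```

```text
(no output)
```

View pics/ov2.png

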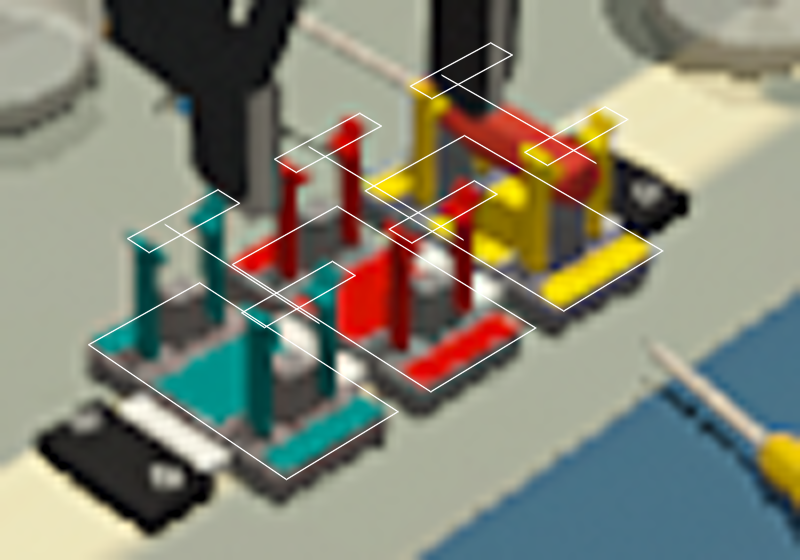

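Call:
drive_tool:
  series:
    - [38, 0, -46, 0, -1, 0, 60]
    - [76, 0, -91, 0, -2, 0, 60]
    - [114, 0, -137, 0, -3, 0, 60]
    - [152, 15, -183, 0, -4, 0, 60]
    - [189, 40, -229, 0, -5.1, 0, 60]

```text
clock: 1.9
tcp_pos: [0.6112, 0.0065, 0.2113]
orientation: [-1.572, 0.036, -0.044]
contact_force: [1.0, 1.6, 0.7]
grip_width: 0.0603
```

Run:
```python
from h import *
st(); goal(.640,-.034,.03,-.04)
```

```text
t 1.9 tcp [611.2   6.5 211.3] F [1.  1.6 0.7] M [-0.02  0.    0.02] w 60.3 q [-0.33  0.4   0.28  1.76 -0.12  1.    1.52]
row [ 29.9 181.5 -38.7] [ 0.1 -0.6  0.3]
```

Call:
drive_tool:
  series:
    - [15, 30, -20, 0, -0.6, 0, 60]
    - [30, 70, -38.5, 0, -0.6, 0, 60]
    - [30, 110, -38.5, 0, -0.6, 0.3, 60]
    - [30, 110, -38.5, 0, -0.6, 0.3, 60]

```text
clock: 2.3
tcp_pos: [0.6357, -0.0336, 0.0959]
orientation: [-1.573, 0.041, -0.024]
contact_force: [-1.7, 0.8, -1.0]
grip_width: 0.0599
```

Run:
```python
from h import *
st(); goal(.640,-.034,.03,-.04)
d=load("scene"); crop(d,"s2.png",300,170,380,260,7)
d=load("top"); crop(d,"t2.png",330,150,410,240,6)
```

```text
t 2.3 tcp [635.7 -33.6  95.9] F [-1.7  0.8 -1. ] M [ 0.03  0.09 -0.01] w 59.9 q [-0.23  0.58  0.25  1.77 -0.18  0.83  1.64]
row [ 5.  65.8 -0.1] [ 0.2 -0.1 -0.6]
```

View pics/s2.png

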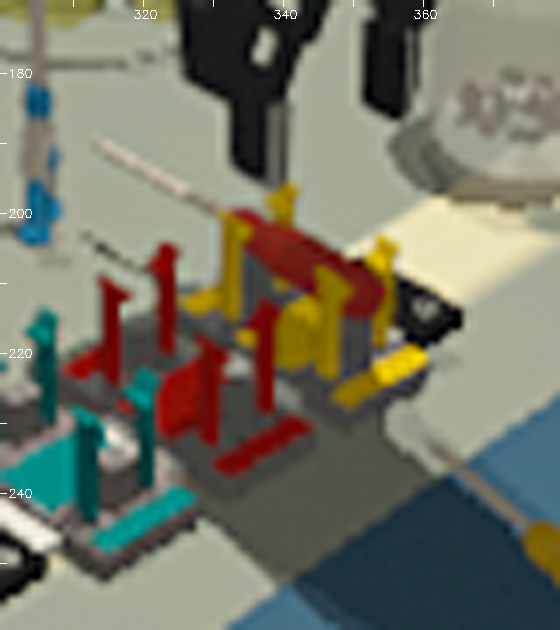

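Run:
```python
from h import *
d=load("scene"); print(p2w(d,[[313.3,189.7],[331,200.5]],.045))
```

```text
[[ 0.75848583 -0.0397956   0.045     ]
 [ 0.68675358 -0.03480656  0.045     ]]
```

Call:
drive_tool:
  series:
    - [5, 30, 0, 0, 0, -0.6, 60]
    - [5, 66, 0, 0, 0, -0.6, 60]
    - [5, 66, 0, 0, 0, -0.6, 40]
    - [5, 66, 0, 0, 0, -0.6, 40]

```text
clock: 2.85
tcp_pos: [0.6468, -0.0323, 0.0393]
orientation: [-1.572, 0.019, -0.042]
contact_force: [0.2, -0.3, 0.8]
grip_width: 0.0399
```

Run:
```python
from h import *
st(); goal(.640,-.034,.03,-.04)
```

```text
t 2.85 tcp [646.8 -32.3  39.3] F [ 0.2 -0.3  0.8] M [ 0.03  0.03 -0.03] w 39.9 q [-0.21  0.66  0.23  1.78 -0.21  0.71  1.66]
row [-6.8  9.2 -1.9] [0.1 0.1 0.8]
```

Call:
drive_tool:
  series:
    - [-6, 9, -1.5, 0, 0, 0.8, 40]
    - [-6, 9, -1.5, 0, 0, 0.8, 40]
    - [-6, 9, -1.5, 0, 0, 0.8, 20]
    - [-6, 9, -1.5, 0, 0, 0.8, 10]
    - [-6, 9, -1.5, 0, 0, 0.8, 10]

```text
clock: 3.35
tcp_pos: [0.6415, -0.034, 0.0315]
orientation: [-1.572, 0.029, -0.032]
contact_force: [-2.5, -0.6, 5.0]
grip_width: 0.0194
```

Run:
```python
from h import *
st(); goal(.641,-.034,.03,-.04)
```

```text
t 3.35 tcp [641.5 -34.   31.5] F [-2.5 -0.6  5. ] M [-0.05  0.36 -0.02] w 19.4 q [-0.21  0.67  0.22  1.79 -0.21  0.71  1.66]
row [-0.5  1.5 -0. ] [0.1 0.  0.1]
```

Call:
drive_tool:
  series:
    - [0, 0, 0, 0, 0, 0, 10]
    - [0, 0, 0, 0, 0, 0, 10]

```text
clock: 3.55
tcp_pos: [0.6415, -0.0344, 0.0317]
orientation: [-1.572, 0.03, -0.033]
contact_force: [-1.0, -1.8, -0.1]
grip_width: 0.0191
```

Run:
```python
from h import *
st(); goal(.641,-.034,.026,-.04)
d=load("scene"); crop(d,"s3.png",310,170,370,230,10)
```

```text
t 3.55 tcp [641.5 -34.4  31.7] F [-1.  -1.8 -0.1] M [-0.25  0.06 -0.04] w 19.1 q [-0.21  0.67  0.23  1.79 -0.21  0.71  1.66]
row [-0.5  5.7  0.4] [0.1 0.  0.1]
```

View pics/s3.png

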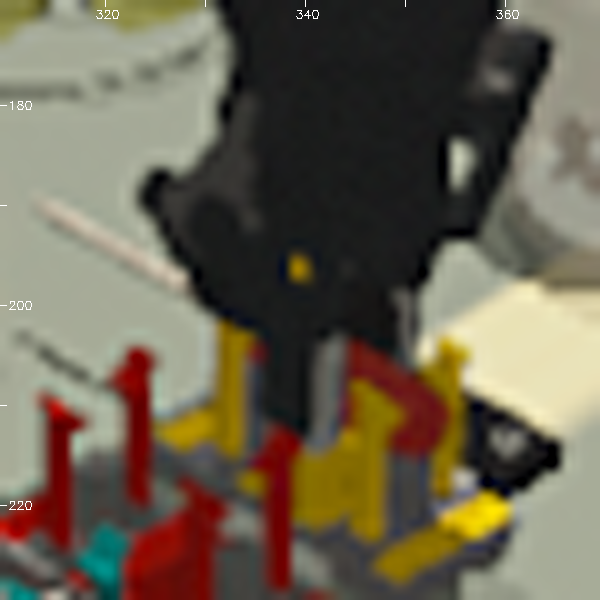

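Call:
drive_tool:
  series:
    - [0, -6, 0, 0, 0, 0, 10]
    - [0, -12, 0, 0, 0, 0, 10]
    - [0, -20, 0, 0, 0, 0, 10]
    - [0, -45, 0, 0, 0, 0, 10]
    - [0, -80, 0, 0, 0, 0, 10]

```text
clock: 4.1
tcp_pos: [0.6407, -0.0339, 0.1122]
orientation: [-1.572, 0.031, -0.031]
contact_force: [0.3, -0.5, 0.1]
grip_width: 0.0193
```

Run:
```python
from h import *
st(); goal(.642,.0265,.12,-.04)
d=load("scene"); crop(d,"s4.png",290,130,390,240,5.4)
```

```text
t 4.1 tcp [640.7 -33.9 112.2] F [ 0.3 -0.5  0.1] M [0.03 0.02 0.01] w 19.3 q [-0.23  0.56  0.26  1.75 -0.18  0.85  1.64]
row [-1.1 -7.8 60.4] [0.1 0.  0. ]
```

View pics/s4.png

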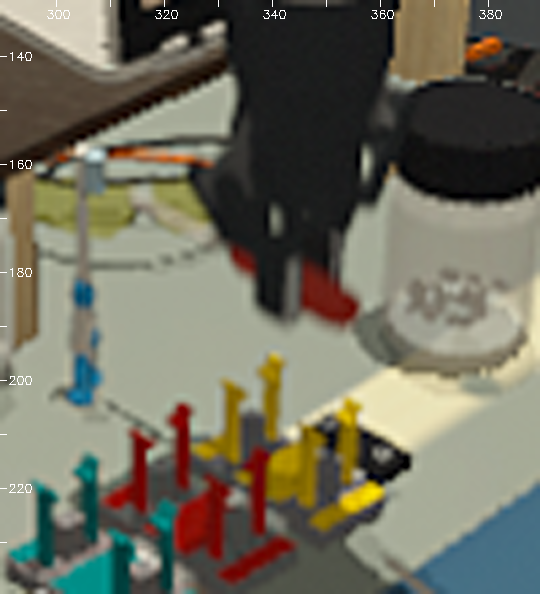

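Call:
drive_tool:
  series:
    - [-0.5, 0, 30, 0, 0, 0, 10]
    - [-1, 0, 60.4, 0, 0, 0, 10]
    - [-1, 20, 60.4, 0, 0, 0, 10]
    - [-1, 40, 60.4, 0, 0, 0, 10]
    - [-1, 40, 60.4, 0, 0, 0, 10]

```text
clock: 4.65
tcp_pos: [0.6456, 0.0267, 0.0782]
orientation: [-1.571, 0.024, -0.037]
contact_force: [-0.0, -0.1, -0.3]
grip_width: 0.0186
```

Run:
```python
from h import *
st(); goal(.6415,.0265,.031,-.04)
d=load("scene"); crop(d,"s5.png",290,150,380,240,6.6)
```

```text
t 4.65 tcp [645.6  26.7  78.2] F [-0.  -0.1 -0.3] M [ 0.01  0.05 -0.  ] w 18.6 q [-0.31  0.61  0.24  1.77 -0.19  0.79  1.55]
row [-4.5 47.2 -0.3] [0.  0.1 0.4]
```

View pics/s5.png

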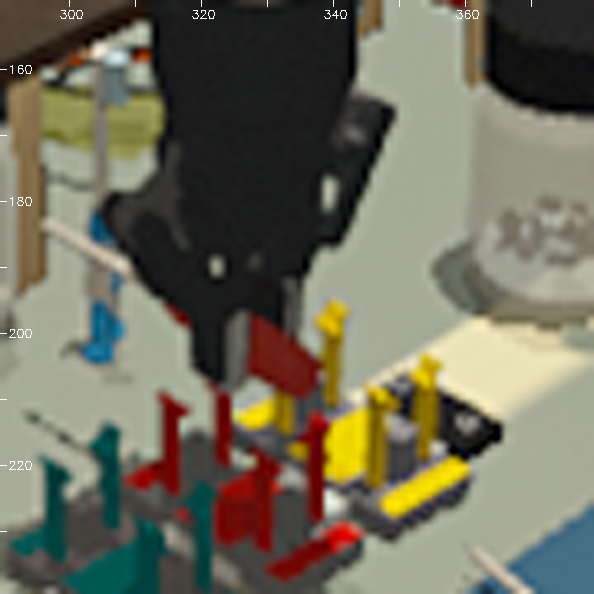

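Run:
```python
from h import *
d=load("scene"); print(p2w(d,[[296,183]],.0915)-[.114,-.00456,0]); st()
```

```text
[[0.64907812 0.02550846 0.0915    ]]
t 4.75 tcp [647.3  25.9  80.4] F [ 0.6 -0.2  0.9] M [ 0.05  0.02 -0.01] w 18.9 q [-0.31  0.6   0.24  1.76 -0.19  0.79  1.55]
```

Call:
drive_tool:
  series:
    - [-3.5, 10, 0, 0, 0, 0.4, 10]
    - [-3.5, 22, 0, 0, 0, 0.4, 10]
    - [-3.5, 22, 0, 0, 0, 0.4, 10]

```text
clock: 5.05
tcp_pos: [0.6429, 0.0259, 0.0568]
orientation: [-1.571, 0.03, -0.033]
contact_force: [-0.4, 0.7, -0.8]
grip_width: 0.0195
```

Run:
```python
from h import *
st(); goal(.642,.0265,.031,-.04)
```

```text
t 5.05 tcp [642.9  25.9  56.8] F [-0.4  0.7 -0.8] M [0.07 0.07 0.01] w 19.5 q [-0.31  0.63  0.23  1.78 -0.2   0.75  1.56]
row [-0.9 25.8  0.5] [ 0.  -0.   0.1]
```

Call:
drive_tool:
  series:
    - [-1, 8, 0.5, 0, 0, 0.1, 10]
    - [-1, 15, 0.5, 0, 0, 0.1, 10]
    - [-1, 21, 0.5, 0, 0, 0.1, 10]
    - [-1, 27, 0.5, 0, 0, 0.1, 10]
    - [-1, 27, 0.5, 0, 0, 0.1, 10]

```text
clock: 5.55
tcp_pos: [0.6423, 0.0272, 0.0314]
orientation: [-1.57, 0.031, -0.032]
contact_force: [-6.0, 2.2, 17.2]
grip_width: 0.0191
```

Run:
```python
from h import *
st(); goal(.641,.0265,.031,-.04)
d=load("scene"); crop(d,"s6.png",290,170,370,240,8)
```

```text
t 5.55 tcp [642.3  27.2  31.4] F [-6.   2.2 17.2] M [ 0.4   1.14 -0.04] w 19.1 q [-0.3   0.67  0.22  1.78 -0.21  0.71  1.57]
row [-1.3  0.4 -0.7] [-0.1  0.   0. ]
```

View pics/s6.png

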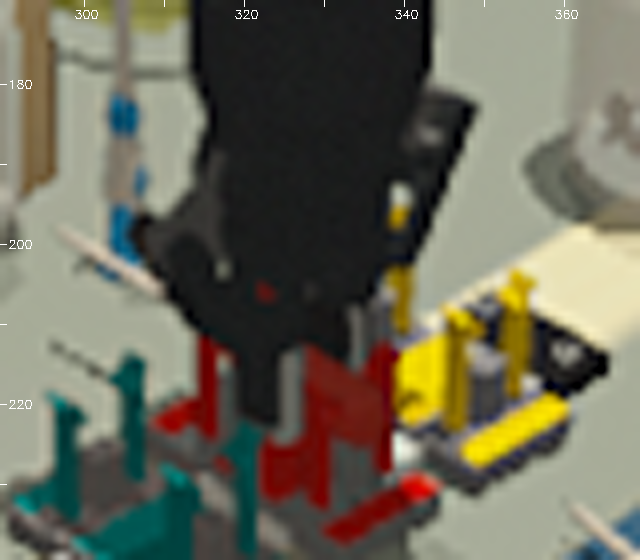

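Call:
drive_tool:
  series:
    - [-1, 3, 0, 0, 0, 0, 10]
    - [-1, 5, 0, 0, 0, 0, 10]
    - [-1, 5, 0, 0, 0, 0, 10]

```text
clock: 5.9
tcp_pos: [0.6424, 0.0272, 0.0311]
orientation: [-1.568, 0.03, -0.034]
contact_force: [-13.6, 0.5, 40.5]
grip_width: 0.0192
```

Run:
```python
from h import *
st()
```

```text
t 5.9 tcp [642.4  27.2  31.1] F [-13.6   0.5  40.5] M [0.15 2.82 0.03] w 19.2 q [-0.3   0.67  0.22  1.79 -0.21  0.71  1.57]
```

Call:
drive_tool:
  series:
    - [0, 0, 0, 0, 0, 0, 45]
    - [0, 0, 0, 0, 0, 0, 45]
    - [0, -10, 0, 0, 0, 0, 45]
    - [0, -50, 0, 0, 0, 0, 60]
    - [0, -95, 0, 0, 0, 0, 70]

```text
clock: 6.4
tcp_pos: [0.6405, 0.0267, 0.1252]
orientation: [-1.569, 0.034, -0.03]
contact_force: [1.9, -0.3, 0.8]
grip_width: 0.0698
```

Run:
```python
from h import *
st(); goal(.461,.0098,.12,-.235)
d=load("scene"); crop(d,"s7.png",290,170,370,240,8)
```

```text
t 6.4 tcp [640.5  26.7 125.2] F [ 1.9 -0.3  0.8] M [-0.   -0.07 -0.02] w 69.8 q [-0.33  0.54  0.26  1.74 -0.18  0.88  1.54]
row [-178.6    5.7  -24.1] [-0.1 11.1 -0.2]
```

View pics/s7.png

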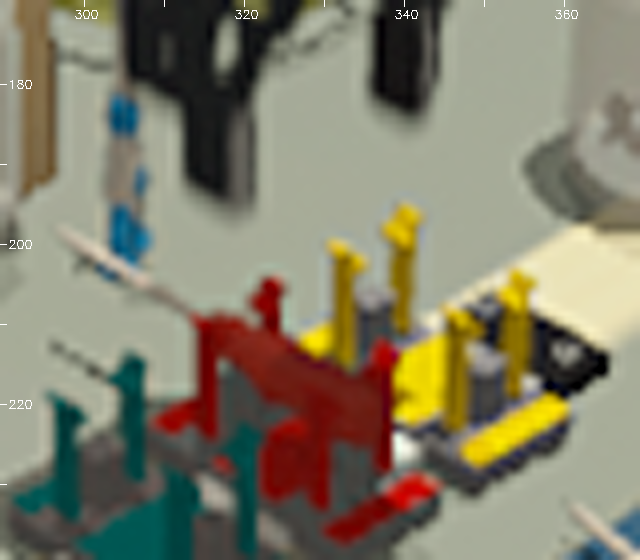

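Call:
drive_tool:
  series:
    - [-40, 0, -6, 0, 3, 0, 60]
    - [-85, 0, -12, 0, 6, 0, 50]
    - [-130, 0, -18, 0, 9, 0, 44]
    - [-178.6, 5, -24, 0, 11.1, 0, 44]
    - [-178.6, 5, -24, 0, 11.1, 0, 44]

```text
clock: 6.95
tcp_pos: [0.4562, 0.0083, 0.1247]
orientation: [-1.56, 0.188, -0.185]
contact_force: [0.8, 0.0, -0.2]
grip_width: 0.0442
```

Run:
```python
from h import *
st(); goal(.461,.0098,.006,-.235)
d=load("top"); crop(d,"t8.png",300,150,410,320,3.5)
d=load("scene"); crop(d,"s8.png",290,150,430,280,5)
```

```text
t 6.95 tcp [456.2   8.3 124.7] F [ 0.8  0.  -0.2] M [ 0.02 -0.04 -0.01] w 44.2 q [-0.43  0.27  0.33  2.18 -0.14  0.71  1.32]
row [  4.6 118.7   2.3] [-0.1 -0.1 -0.1]
```

View pics/t8.png

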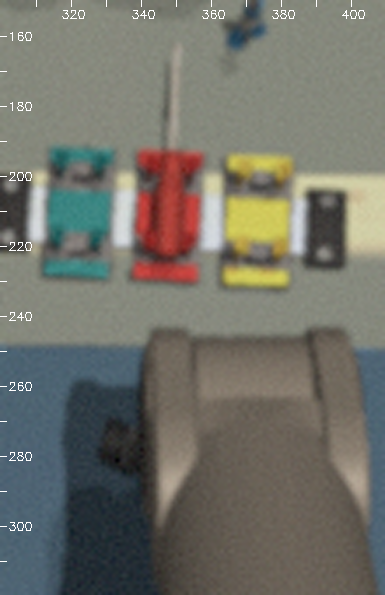

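View pics/s8.png

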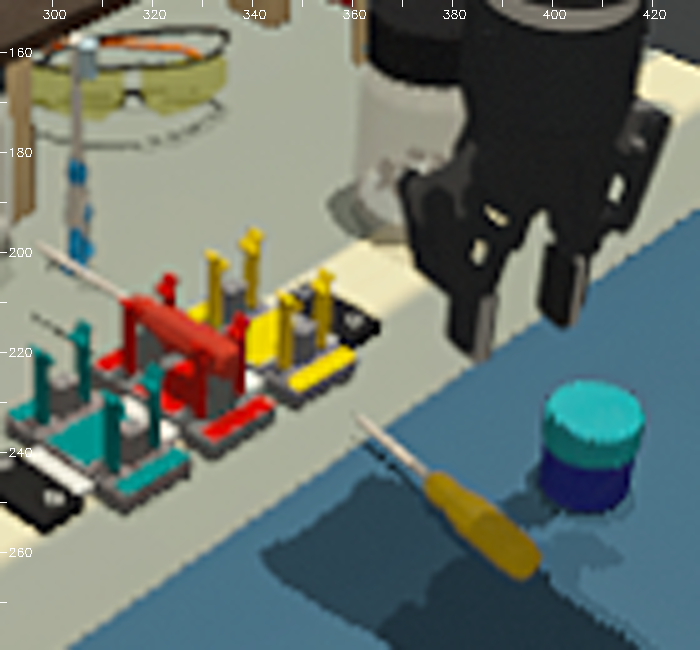

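Run:
```python
from h import *
d=load("scene"); P=p2w(d,[[361,233],[395.5,262],[406.5,228]],.015); print(P); a=P[1]-P[0]; print(np.linalg.norm(a)); print(P[0]+a/np.linalg.norm(a)*.099); print(p2w(d,[[407,231]],.048))
o=st(); goal(.461,.0095,.045,-.235,o)
```

```text
[[ 0.56088326 -0.01275493  0.015     ]
 [ 0.43040739  0.01594968  0.015     ]
 [ 0.48950795 -0.11252266  0.015     ]]
0.13359606179890335
[0.46419545 0.00851633 0.015     ]
[[ 0.45920294 -0.06453788  0.048     ]]
t 7.1 tcp [467.1  10.1 127.8] F [ 1.1 -0.3  0.7] M [-0.01 -0.04 -0.05] w 43.9 q [-0.43  0.28  0.32  2.16 -0.14  0.71  1.32]
row [-6.7 82.7 -2.5] [-0.3  0.   0.6]
```

Call:
drive_tool:
  series:
    - [4.5, 20, 2, 0, 0, 0, 44]
    - [4.5, 50, 2, 0, 0, 0, 44]
    - [4.5, 80, 2, 0, 0, 0, 44]
    - [4.5, 80, 2, 0, 0, 0, 44]

```text
clock: 7.5
tcp_pos: [0.4724, 0.0112, 0.0452]
orientation: [-1.56, 0.178, -0.189]
contact_force: [-1.0, -1.1, -0.3]
grip_width: 0.0441
```

Run:
```python
from h import *
st(); goal(.461,.0095,.006,-.235)
d=load("scene"); crop(d,"s9.png",350,180,430,280,6)
```

```text
t 7.5 tcp [472.4  11.2  45.2] F [-1.  -1.1 -0.3] M [-0.03  0.06 -0.03] w 44.1 q [-0.37  0.44  0.26  2.19 -0.23  0.52  1.4 ]
row [-11.   39.1  -4.5] [-0.2  0.1  0.4]
```

View pics/s9.png

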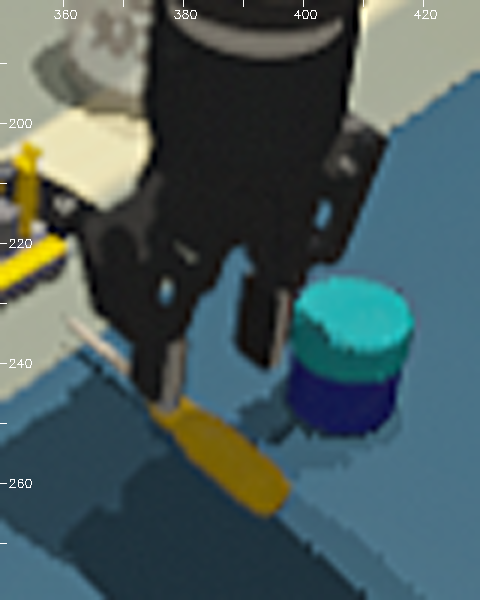

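Call:
drive_tool:
  series:
    - [-9.5, 10, -4.3, 0, 0, 0.4, 44]
    - [-9.5, 25, -4.3, 0, 0, 0.4, 44]
    - [-9.5, 32, -4.3, 0, 0, 0.4, 44]
    - [-9.5, 32, -4.3, 0, 0, 0.4, 44]

```text
clock: 7.95
tcp_pos: [0.4633, 0.0092, 0.0147]
orientation: [-1.559, 0.183, -0.186]
contact_force: [0.3, -0.6, 0.0]
grip_width: 0.0439
```

Run:
```python
from h import *
st(); goal(.4625,.0093,.007,-.235)
d=load("scene"); crop(d,"s10.png",350,190,430,280,6)
```

```text
t 7.95 tcp [463.3   9.2  14.7] F [ 0.3 -0.6  0. ] M [-0.02 -0.03  0.03] w 43.9 q [-0.34  0.5   0.23  2.22 -0.26  0.45  1.43]
row [-0.8  7.6 -0.1] [-0.3  0.   0.1]
```

View pics/s10.png

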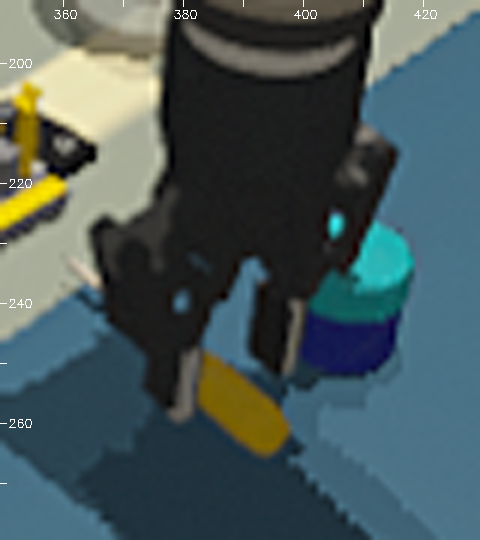

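Call:
drive_tool:
  series:
    - [-0.8, 6.5, 0, 0, 0, 0, 44]
    - [-0.8, 6.5, 0, 0, 0, 0, 30]
    - [-0.8, 6.5, 0, 0, 0, 0, 10]
    - [-0.8, 6.5, 0, 0, 0, 0, 10]
    - [-0.8, 6.5, 0, 0, 0, 0, 10]

```text
clock: 8.5
tcp_pos: [0.4629, 0.0095, 0.009]
orientation: [-1.558, 0.182, -0.186]
contact_force: [-1.9, 0.0, 6.3]
grip_width: 0.0189
```

Run:
```python
from h import *
st()
```

```text
t 8.5 tcp [462.9   9.5   9. ] F [-1.9  0.   6.3] M [ 0.05  0.37 -0.01] w 18.9 q [-0.33  0.51  0.22  2.22 -0.27  0.43  1.44]
```

Call:
drive_tool:
  series:
    - [0, -15, 0, 0, 0, 0, 10]
    - [0, -50, 0, 0, 0, 0, 10]
    - [0, -95, 0, 0, 0, 0, 10]
    - [0, -120, 0, 0, 0, 0, 10]
    - [0, -120, 0, 0, 0, 0, 10]

```text
clock: 9.0
tcp_pos: [0.465, 0.0092, 0.1323]
orientation: [-1.556, 0.177, -0.192]
contact_force: [-0.6, -0.1, -1.1]
grip_width: 0.0186
```

Run:
```python
from h import *
st(); goal(.6395,-.0341,.12,-.04)
d=load("scene"); crop(d,"s11.png",350,130,450,250,5)
```

```text
t 9.0 tcp [465.    9.2 132.3] F [-0.6 -0.1 -1.1] M [-0.04  0.01 -0.04] w 18.6 q [-0.44  0.27  0.34  2.16 -0.14  0.72  1.33]
row [179.6  13.8  -1.7] [ -0.4 -11.2   0.5]
```

View pics/s11.png

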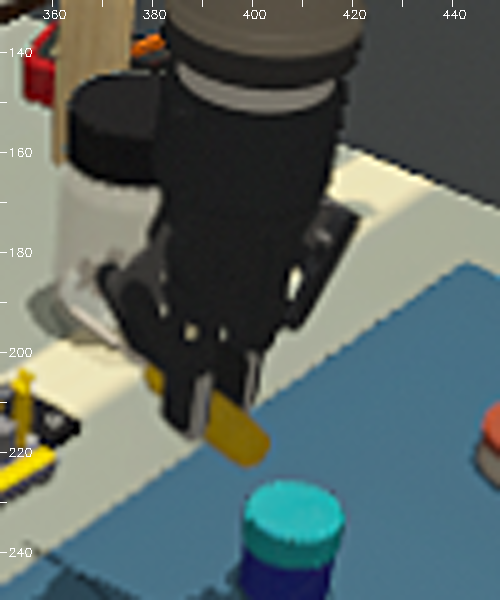

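Call:
drive_tool:
  series:
    - [40, 0, 0, 0, -3, 0, 10]
    - [85, 0, 0, 0, -6, 0, 10]
    - [130, 5, -1, 0, -9, 0, 10]
    - [175, 10, -1.7, 0, -11.2, 0, 10]
    - [177, 14, -1.7, 0, -11.2, 0.5, 10]

```text
clock: 9.55
tcp_pos: [0.6394, -0.0354, 0.1154]
orientation: [-1.565, 0.031, -0.031]
contact_force: [-0.2, -0.3, -1.0]
grip_width: 0.0186
```

Run:
```python
from h import *
st(); goal(.6395,-.0341,.075,-.04)
```

```text
t 9.55 tcp [639.4 -35.4 115.4] F [-0.2 -0.3 -1. ] M [-0.02  0.03  0.01] w 18.6 q [-0.25  0.56  0.29  1.76 -0.21  0.86  1.67]
row [ 0.1 40.4  1.1] [-0.3  0.  -0. ]
```

Call:
drive_tool:
  series:
    - [0, 20, 1, -0.3, 0, 0, 10]
    - [0, 40, 1.1, -0.3, 0, 0, 10]
    - [0, 40, 1.1, -0.3, 0, 0, 10]
    - [0, 40, 1.1, -0.3, 0, 0, 10]

```text
clock: 9.95
tcp_pos: [0.6383, -0.0341, 0.0743]
orientation: [-1.571, 0.033, -0.029]
contact_force: [1.1, 0.9, -0.0]
grip_width: 0.0187
```

Run:
```python
from h import *
st(); goal(.6395,-.0341,.04,-.04)
d=load("scene"); crop(d,"s12.png",300,160,380,250,6.6)
```

```text
t 9.95 tcp [638.3 -34.1  74.3] F [ 1.1  0.9 -0. ] M [-0.03  0.04 -0.06] w 18.7 q [-0.24  0.61  0.27  1.78 -0.22  0.79  1.67]
row [ 1.3 34.3  0. ] [ 0.   0.  -0.2]
```

View pics/s12.png

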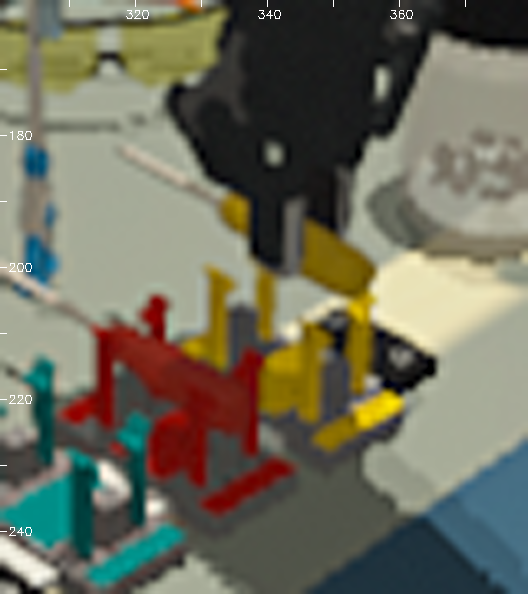

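Run:
```python
from h import *
d=load("scene"); P=p2w(d,[[318,182.3],[353.5,201.5]],.0805);a=P[1]-P[0];print(P,np.linalg.norm(a),P[0]+a/np.linalg.norm(a)*.099);st()
crop(d,"s12b.png",300,165,380,215,9)
```

```text
[[ 0.73637205 -0.03546188  0.0805    ]
 [ 0.60747911 -0.03228889  0.0805    ]] 0.12893199413854675 [ 0.63740204 -0.03302551  0.0805    ]
t 10.05 tcp [639.7 -34.2  76. ] F [ 0.  -0.5 -0.1] M [-0.02  0.02  0.03] w 18.5 q [-0.24  0.61  0.27  1.78 -0.22  0.79  1.67]
```

View pics/s12b.png

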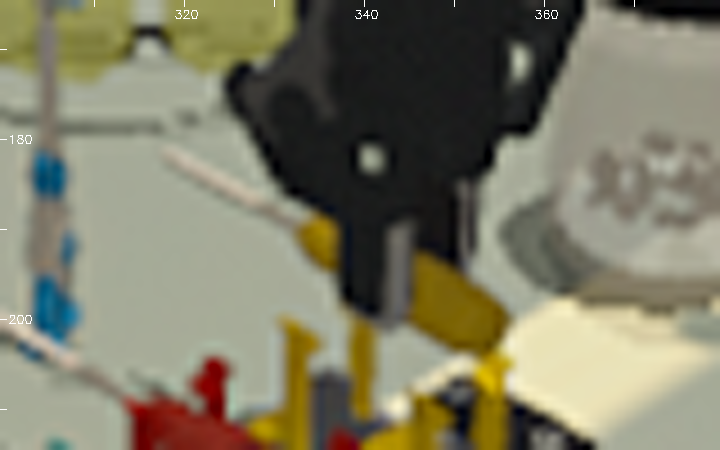

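Call:
drive_tool:
  series:
    - [1.3, 12, 0, 0, 0, 0, 10]
    - [1.3, 20, 0, 0, 0, 0, 10]
    - [1.3, 28, 0, 0, 0, 0, 10]
    - [1.3, 35, 0, 0, 0, 0, 10]
    - [1.3, 39, 0, 0, 0, 0, 10]

```text
clock: 10.55
tcp_pos: [0.6413, -0.0344, 0.0387]
orientation: [-1.57, 0.031, -0.032]
contact_force: [-15.3, 1.4, 48.2]
grip_width: 0.0189
```

Run:
```python
from h import *
st(); goal(.641,-.0341,.036,-.04)
d=load("scene"); crop(d,"s13.png",300,180,380,240,8)
```

```text
t 10.55 tcp [641.3 -34.4  38.7] F [-15.3   1.4  48.2] M [ 0.37  3.28 -0.12] w 18.9 q [-0.23  0.66  0.25  1.79 -0.24  0.72  1.69]
row [-0.3  2.7  0.3] [-0.  0.  0.]
```

View pics/s13.png

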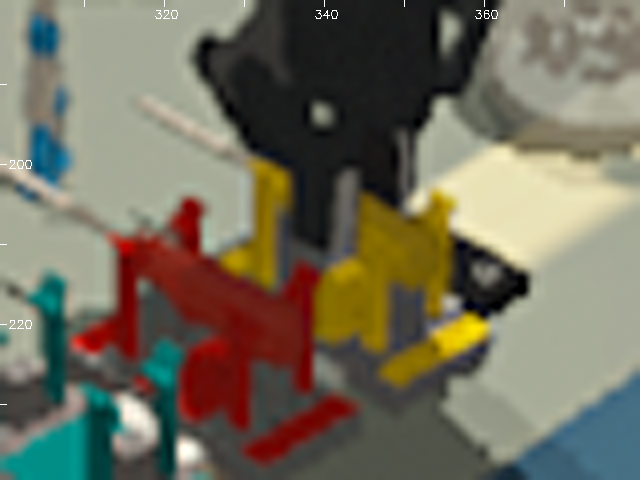

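Call:
drive_tool:
  series:
    - [0, 0, 0, 0, 0, 0, 42]
    - [0, 0, 0, 0, 0, 0, 42]
    - [0, -10, 0, 0, 0, 0, 42]
    - [0, -50, 0, 0, 0, 0, 44]
    - [0, -95, 0, 0, 0, 0, 44]

```text
clock: 11.1
tcp_pos: [0.6397, -0.0343, 0.1336]
orientation: [-1.57, 0.034, -0.028]
contact_force: [0.7, -0.2, 0.8]
grip_width: 0.0439
```

Run:
```python
from h import *
st(); goal(.3705,.2902,.15,-.444)
d=load("scene"); crop(d,"s14.png",300,180,380,240,8)
P=p2w(d,[[330,338]],.015)
```

```text
t 11.1 tcp [639.7 -34.3 133.6] F [ 0.7 -0.2  0.8] M [ 0.   -0.06  0.02] w 43.9 q [-0.26  0.54  0.3   1.74 -0.19  0.9   1.65]
row [-282.   -15.2  313.5] [ 0.  23.2 -0.2]
```

View pics/s14.png

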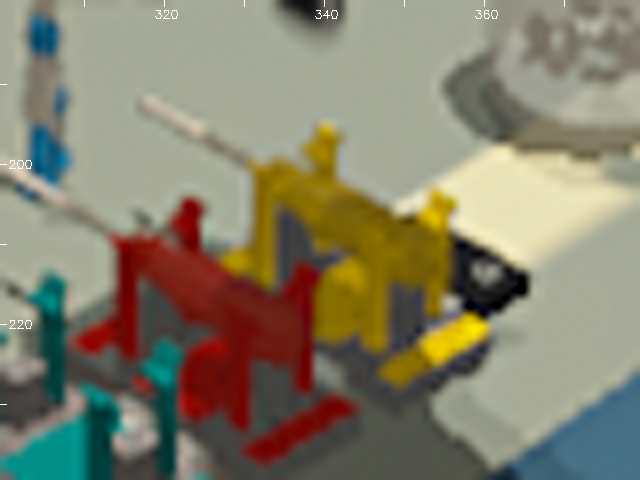

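Call:
drive_tool:
  series:
    - [-32, -4, 35, 0, 3, 0, 44]
    - [-64, -8, 71, 0, 6, 0, 44]
    - [-96, -12, 107, 0, 8, 0, 44]
    - [-128, -15, 142, 0, 11, 0, 44]
    - [-160, -15, 178, 0, 14, 0, 44]

```text
clock: 11.65
tcp_pos: [0.4912, 0.1507, 0.1572]
orientation: [-1.556, 0.217, -0.234]
contact_force: [0.9, 1.7, 0.5]
grip_width: 0.0442
```

Run:
```python
from h import *
st(); goal(.3705,.2902,.10,-.444)
```

```text
t 11.65 tcp [491.2 150.7 157.2] F [0.9 1.7 0.5] M [ 0.06 -0.04  0.02] w 44.2 q [-0.7   0.31  0.34  2.04 -0.14  0.81  1.  ]
row [-155.8   56.2   99.3] [-0.3  9.   0.5]
```

Call:
drive_tool:
  series:
    - [-40, 0, 25, 0, 2.5, 0, 44]
    - [-80, 5, 50, 0, 5, 0, 44]
    - [-120, 20, 75, 0, 7.5, 0, 44]
    - [-155, 45, 99, 0, 9, 0.4, 44]
    - [-155, 50, 99, 0, 9, 0.4, 44]

```text
clock: 12.15
tcp_pos: [0.3662, 0.2937, 0.1045]
orientation: [-1.539, 0.342, -0.341]
contact_force: [0.6, -1.1, 0.5]
grip_width: 0.044
```

Run:
```python
from h import *
st(); goal(.3705,.2902,.04,-.444)
d=load("scene"); crop(d,"s15.png",270,250,380,380,5)
```

```text
t 12.15 tcp [366.2 293.7 104.5] F [ 0.6 -1.1  0.5] M [-0.04 -0.05  0.01] w 44.0 q [-1.04  0.33  0.27  2.17 -0.14  0.66  0.47]
row [ 5.5 64.5 -1.6] [-0.2  0.5 -0.1]
```

View pics/s15.png

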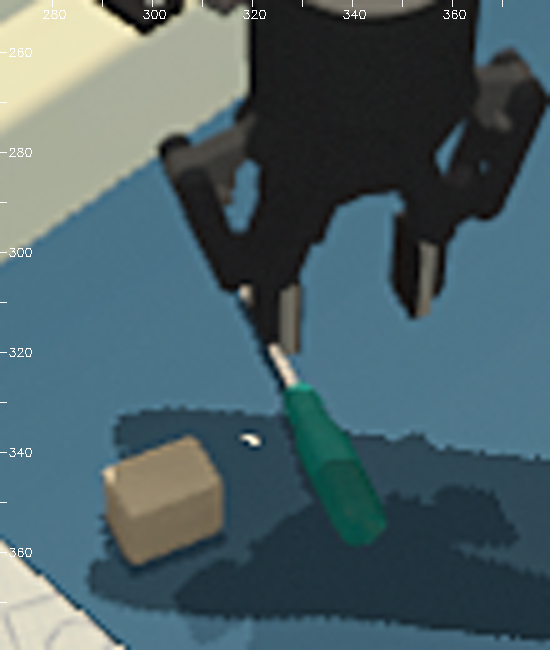

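Run:
```python
from h import *
d=load("scene"); P=p2w(d,[[318.5,307],[342,356]],.015);a=P[1]-P[0];L=np.linalg.norm(a);print(P,L,P[0]+a/L*.105,P[1]-a/L*.035)
st(); goal(.3715,.2902,.04,-.444)
```

```text
[[0.46169089 0.24678267 0.015     ]
 [0.34169892 0.3066172  0.015     ]] 0.13408297567105343 [0.36772552 0.29363892 0.015     ] [0.37302071 0.29099845 0.015     ]
t 12.25 tcp [370.1 289.8 105.5] F [ 0.3 -0.7  0.2] M [-0.05  0.01 -0.03] w 43.9 q [-1.03  0.33  0.28  2.16 -0.14  0.66  0.47]
row [ 1.  65.5  0.7] [-0.2  0.1  0.1]
```

Call:
drive_tool:
  series:
    - [1, 25, 0.7, 0, 0, 0, 44]
    - [1, 60, 0.7, 0, 0, 0, 44]
    - [1, 78, 0.7, 0, 0, 0, 44]
    - [1, 78, 0.7, 0, 0, 0, 44]

```text
clock: 12.65
tcp_pos: [0.3719, 0.2879, 0.0263]
orientation: [-1.542, 0.347, -0.349]
contact_force: [-1.1, -1.0, 0.1]
grip_width: 0.0438
```

Run:
```python
from h import *
st(); goal(.371,.2905,.008,-.444)
d=load("scene"); crop(d,"s16.png",280,270,390,380,5)
```

```text
t 12.65 tcp [371.9 287.9  26.3] F [-1.1 -1.   0.1] M [-0.    0.08  0.  ] w 43.8 q [-0.97  0.48  0.22  2.2  -0.21  0.48  0.54]
row [-1.9 18.3  1.9] [-0.  -0.   0.1]
```

View pics/s16.png

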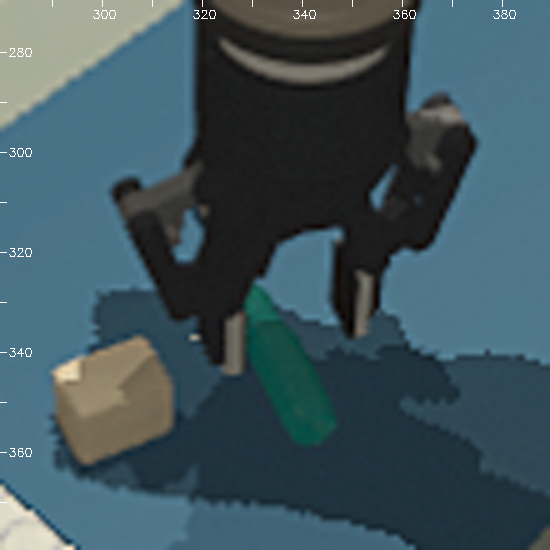

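Call:
drive_tool:
  series:
    - [-2, 10, 1.9, 0, 0, 0, 44]
    - [-2, 17, 1.9, 0, 0, 0, 44]
    - [-2, 17, 1.9, 0, 0, 0, 44]
    - [-2, 17, 1.9, 0, 0, 0, 20]
    - [-2, 17, 1.9, 0, 0, 0, 10]

```text
clock: 13.2
tcp_pos: [0.3717, 0.2915, 0.011]
orientation: [-1.54, 0.346, -0.35]
contact_force: [-1.7, 0.3, 9.3]
grip_width: 0.0185
```

Call:
drive_tool:
  series:
    - [0, 0, 0, 0, 0, 0, 10]
    - [0, 0, 0, 0, 0, 0, 10]

```text
clock: 13.4
tcp_pos: [0.3719, 0.2917, 0.0113]
orientation: [-1.54, 0.346, -0.35]
contact_force: [-0.6, 0.2, 0.1]
grip_width: 0.0184
```

Run:
```python
from h import *
st()
d=load("scene"); crop(d,"s17.png",280,270,390,380,5)
```

```text
t 13.4 tcp [371.9 291.7  11.3] F [-0.6  0.2  0.1] M [-0.01 -0.03 -0.01] w 18.4 q [-0.96  0.51  0.2   2.2  -0.23  0.45  0.55]
```

View pics/s17.png

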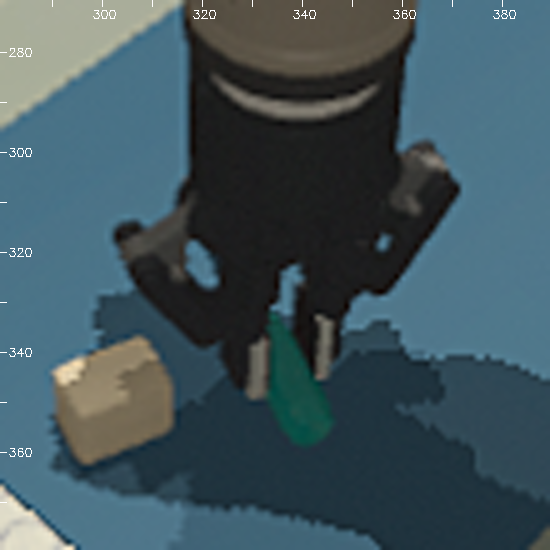

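Call:
drive_tool:
  series:
    - [0, 0, 0, 0, 0, 0, 30]
    - [0, 3, 0, 0, 0, 0, 30]
    - [0, 4, 0, 0, 0, 0, 30]
    - [0, 4, 0, 0, 0, 0, 10]
    - [0, 4, 0, 0, 0, 0, 10]

```text
clock: 13.95
tcp_pos: [0.3717, 0.2915, 0.0072]
orientation: [-1.54, 0.346, -0.35]
contact_force: [0.2, -0.7, 1.0]
grip_width: 0.0189
```

Call:
drive_tool:
  series:
    - [0, 0, 0, 0, 0, 0, 10]
    - [0, 0, 0, 0, 0, 0, 10]

```text
clock: 14.15
tcp_pos: [0.3717, 0.2915, 0.0072]
orientation: [-1.54, 0.346, -0.35]
contact_force: [0.3, -0.0, 1.3]
grip_width: 0.0189
```

Call:
drive_tool:
  series:
    - [0, -15, 0, 0, 0, 0, 10]
    - [0, -50, 0, 0, 0, 0, 10]
    - [0, -95, 0, 0, 0, 0, 10]
    - [0, -120, 0, 0, 0, 0, 10]
    - [0, -120, 0, 0, 0, 0, 10]

```text
clock: 14.65
tcp_pos: [0.3732, 0.293, 0.1305]
orientation: [-1.534, 0.343, -0.352]
contact_force: [0.4, -0.5, -0.4]
grip_width: 0.0186
```

Run:
```python
from h import *
st(); goal(.6445,.0895,.125,-.04)
d=load("scene"); crop(d,"s18.png",280,200,390,340,4.2)
```

```text
t 14.65 tcp [373.2 293.  130.5] F [ 0.4 -0.5 -0.4] M [-0.03 -0.03 -0.07] w 18.6 q [-1.06  0.29  0.3   2.14 -0.13  0.72  0.46]
row [332.4   6.  -67.2] [ -0.5 -23.2   0.3]
```

View pics/s18.png

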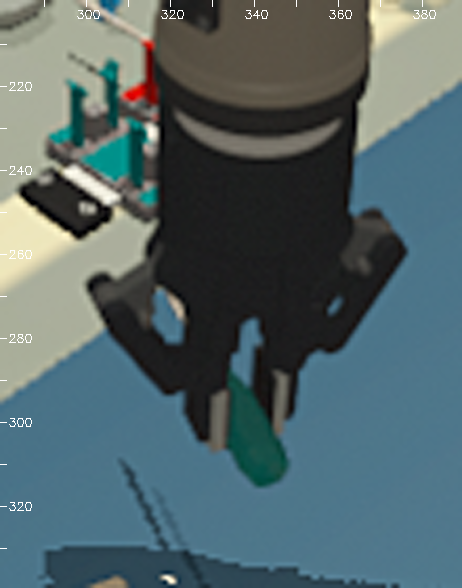

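Held; handle about 7.5 mm above the TCP. Carry to the teal station.

Call:
drive_tool:
  series:
    - [40, 0, -8, 0, -3, 0, 10]
    - [80, 0, -16, 0, -6, 0, 10]
    - [120, 0, -24, 0, -9, 0, 10]
    - [160, 0, -32, 0, -12, 0, 10]
    - [200, 0, -40, 0, -15, 0, 10]

```text
clock: 15.2
tcp_pos: [0.5357, 0.1688, 0.127]
orientation: [-1.562, 0.139, -0.143]
contact_force: [0.6, 0.8, -0.3]
grip_width: 0.0191
```

Run:
```python
from h import *
st(); goal(.6445,.0895,.125,-.04)
```

```text
t 15.2 tcp [535.7 168.8 127. ] F [ 0.6  0.8 -0.3] M [ 0.02 -0.03 -0.04] w 19.1 q [-0.64  0.42  0.29  1.94 -0.17  0.79  1.13]
row [121.2   2.  -58.6] [-0.2 -8.   0.1]
```

Call:
drive_tool:
  series:
    - [40, 0, -20, 0, -3, 0, 10]
    - [80, 0, -40, 0, -6, 0, 10]
    - [121, 0, -58.6, 0, -8, 0, 10]
    - [121, 25, -58.6, -0.2, -8, 0, 10]
    - [121, 52, -58.6, -0.2, -8, 0, 10]

```text
clock: 15.7
tcp_pos: [0.6453, 0.0877, 0.0729]
orientation: [-1.571, 0.032, -0.036]
contact_force: [-0.2, 1.3, -0.9]
grip_width: 0.0189
```

Call:
drive_tool:
  series:
    - [0, 0, 0, 0, 0, 0, 10]

```text
clock: 15.8
tcp_pos: [0.6415, 0.0872, 0.0674]
orientation: [-1.572, 0.039, -0.028]
contact_force: [-0.8, -0.4, -1.5]
grip_width: 0.0185
```

Run:
```python
from h import *
d=load("scene"); crop(d,"s19.png",270,170,370,260,7)
st(); goal(.6445,.0895,.037,-.04)
```

```text
t 15.85 tcp [642.8  86.9  69.2] F [-0.1 -0.5 -1. ] M [-0.09 -0.09  0.03] w 18.9 q [-0.41  0.63  0.25  1.75 -0.2   0.79  1.46]
row [ 1.8 32.2  2.7] [ 0.1 -0.2 -0.2]
```

View pics/s19.png

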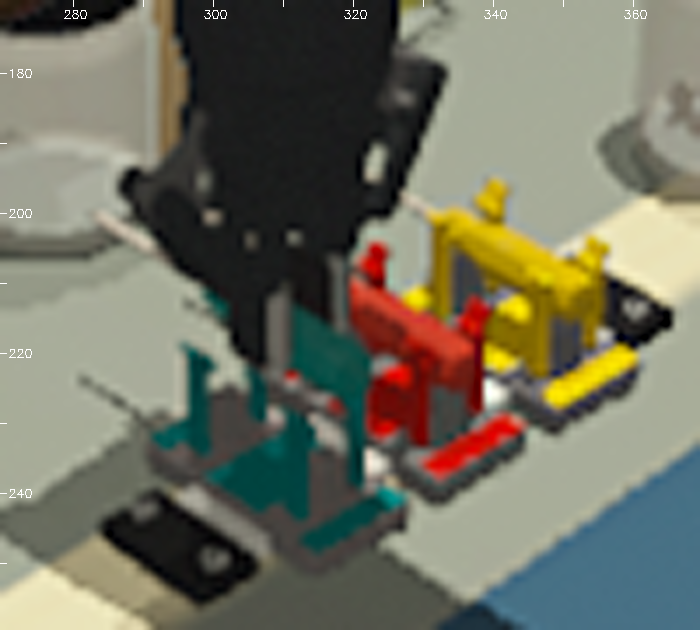

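Run:
```python
from h import *
d=load("scene"); P=p2w(d,[[284,200],[319.5,221]],.0765);print(P, np.linalg.norm(P[0]-P[1]), P[0]-[.105,-.0042,0]); st()
```

```text
[[0.74310629 0.08326389 0.0765    ]
 [0.61505089 0.084844   0.0765    ]] 0.128065155548682 [0.63810629 0.08746389 0.0765    ]
t 15.9 tcp [644.1  87.1  71.2] F [ 0.1  0.5 -0.9] M [-0.02 -0.01 -0.05] w 18.8 q [-0.41  0.63  0.25  1.75 -0.2   0.79  1.46]
```

Call:
drive_tool:
  series:
    - [1, 0, 2.7, 0, 0, 0, 10]
    - [1, 5, 2.7, 0, 0, 0, 10]
    - [1, 5, 2.7, 0, 0, 0, 10]

```text
clock: 16.2
tcp_pos: [0.6452, 0.0903, 0.0664]
orientation: [-1.571, 0.034, -0.033]
contact_force: [0.1, 0.7, 0.0]
grip_width: 0.0187
```

Run:
```python
from h import *
st(); goal(.6445,.0895,.036,-.04)
```

```text
t 16.2 tcp [645.2  90.3  66.4] F [0.1 0.7 0. ] M [0.05 0.01 0.01] w 18.7 q [-0.41  0.63  0.24  1.75 -0.2   0.78  1.46]
row [-0.7 30.4 -0.8] [ 0.1 -0.1 -0. ]
```

Call:
drive_tool:
  series:
    - [0, 8, -0.8, 0, 0, 0, 10]
    - [0, 16, -0.8, 0, 0, 0, 10]
    - [0, 24, -0.8, 0, 0, 0, 10]
    - [0, 31, -0.8, 0, 0, 0, 10]
    - [0, 33, -0.8, 0, 0, 0, 10]

```text
clock: 16.7
tcp_pos: [0.6456, 0.0891, 0.0369]
orientation: [-1.571, 0.035, -0.033]
contact_force: [-15.7, -1.6, 47.1]
grip_width: 0.019
```

Run:
```python
from h import *
st(); goal(.6445,.0895,.034,-.04)
d=load("scene"); crop(d,"s20.png",280,190,350,250,8)
```

```text
t 16.7 tcp [645.6  89.1  36.9] F [-15.7  -1.6  47.1] M [-0.5   3.48  0.09] w 19.0 q [-0.4   0.67  0.23  1.76 -0.22  0.73  1.47]
row [-1.1  2.9  0.3] [ 0.  -0.2 -0.1]
```

View pics/s20.png

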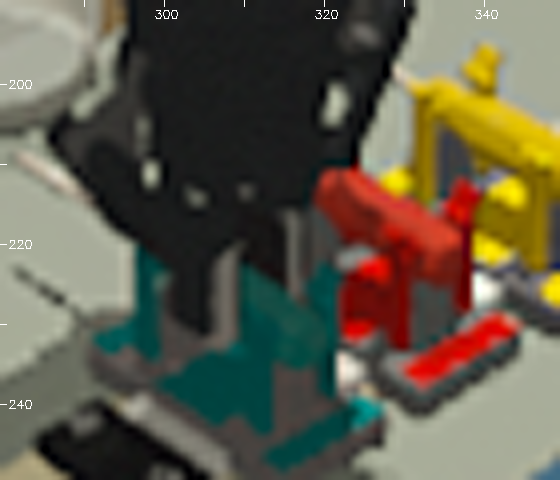

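Call:
drive_tool:
  series:
    - [0, 0, 0, 0, 0, 0, 42]
    - [0, 0, 0, 0, 0, 0, 42]
    - [0, -10, 0, 0, 0, 0, 42]
    - [0, -50, 0, 0, 0, 0, 44]
    - [0, -95, 0, 0, 0, 0, 44]

```text
clock: 17.25
tcp_pos: [0.6441, 0.089, 0.1313]
orientation: [-1.572, 0.038, -0.03]
contact_force: [0.9, 0.1, -0.0]
grip_width: 0.044
```

Call:
drive_tool:
  series:
    - [-45, -10, 5, 0, 0, 0, 44]
    - [-90, -20, 10, 0, 0, 0, 44]
    - [-135, -30, 15, 0, 0, 0, 44]
    - [-170, -30, 20, 0, 0, 0, 44]
    - [-170, -30, 20, 0, 0, 0, 44]

```text
clock: 17.75
tcp_pos: [0.4704, 0.1172, 0.1619]
orientation: [-1.571, 0.038, -0.024]
contact_force: [0.1, -0.0, 0.2]
grip_width: 0.0437
```

Call:
drive_tool:
  series:
    - [0, 0, 0, 0, 0, 0, 44]
    - [0, 0, 0, 0, 0, 0, 44]

```text
clock: 17.95
tcp_pos: [0.4709, 0.1172, 0.162]
orientation: [-1.571, 0.038, -0.024]
contact_force: [0.7, -0.4, 0.1]
grip_width: 0.044
```

Run:
```python
from ov import *
st(); yaw=-.04
S=[((.6445,.0895),yaw),((.642,.027),yaw),((.6395,-.0341),yaw)]
d=load("top"); overlay(d,"t21o.png",S,(290,150,410,240),6.5); crop(d,"t21.png",290,150,410,240,6.5)
d=load("scene"); crop(d,"s21.png",270,170,380,260,7)
```

```text
t 17.95 tcp [470.9 117.2 162. ] F [ 0.7 -0.4  0.1] M [0.   0.04 0.  ] w 44.0 q [-0.61  0.26  0.27  2.08 -0.1   0.82  1.26]
```

View pics/t21.png

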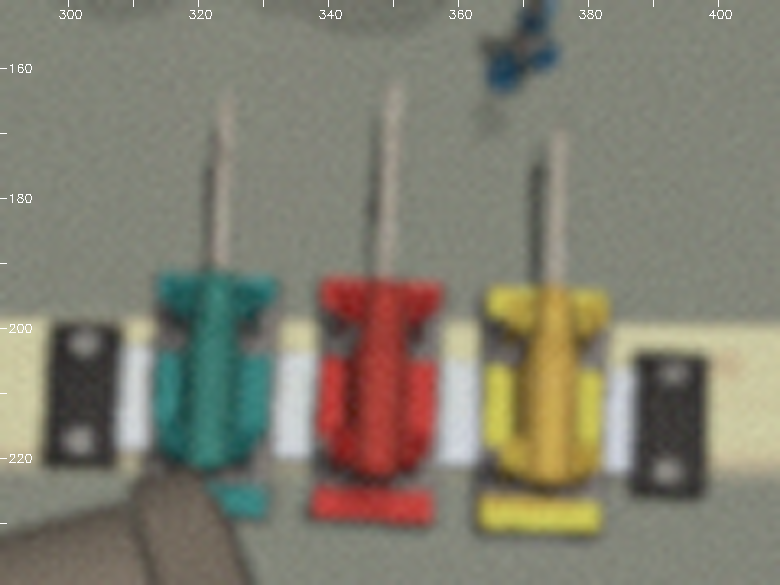

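View pics/t21o.png

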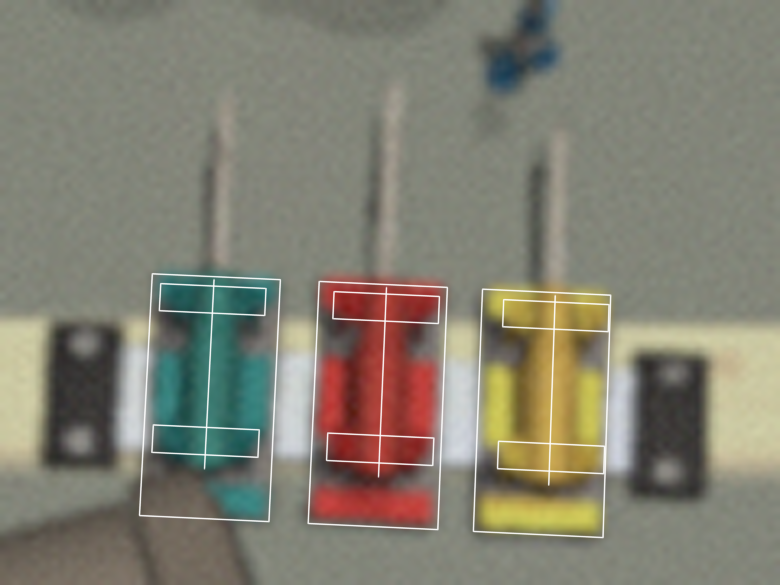

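View pics/s21.png

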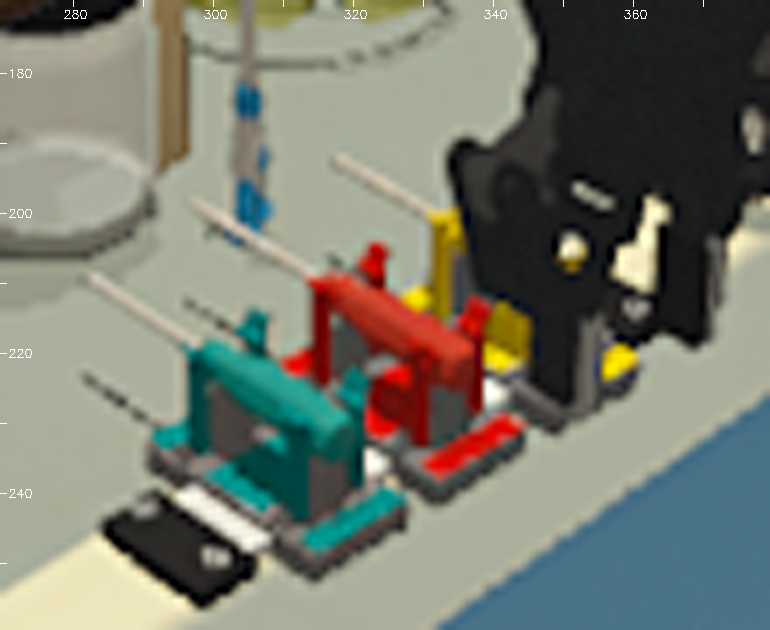

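Run:
```python
from ov import *
y=-.04;a=np.array([np.cos(y),np.sin(y)])
for n,(C,L,tt,ts) in dict(teal=((.6445,.0895),.105,(324.3,163.8),(282.5,208.7)),red=((.642,.027),.114,(350.6,161.8),(297.3,198.2)),yel=((.6395,-.0341),.099,(375.7,169.3),(317.5,191.8))).items():
    for c,p in(("top",tt),("scene",ts)):
        d=load(c); P=p2w(d,[p],.045)[0][:2]-C; print(n,c,"hx",round((P@a-L)*1e3,1),"tip y",round((P@[-a[1],a[0]])*1e3,1))
d=load("top");cv2.imwrite("pics/tfin.png",d["frame"])
```

```text
teal top hx 3.2 tip y -1.0
teal scene hx 2.0 tip y -2.5
red top hx 2.1 tip y -1.2
red scene hx 3.6 tip y -1.2
yel top hx 1.4 tip y -0.8
yel scene hx 4.3 tip y -2.0
```

View pics/tfin.png

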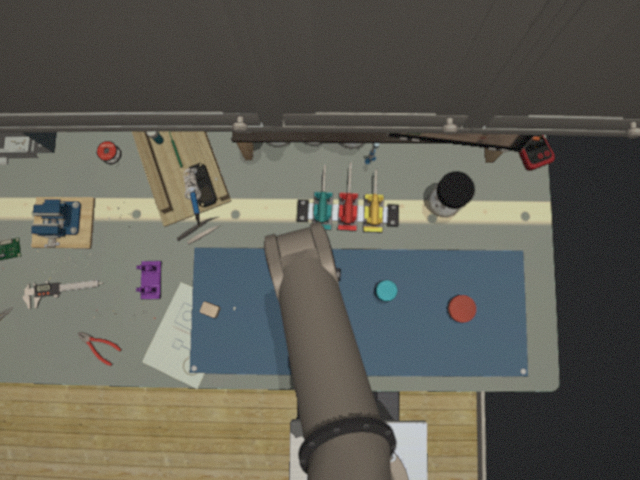

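Run:
```python
from h import *
st(); print(r.hand_in())
```

```text
t 18.4 tcp [470.6 117.  161.8] F [-0.  -0.5 -0.8] M [-0.02  0.05 -0.03] w 44.2 q [-0.61  0.26  0.27  2.08 -0.1   0.82  1.26]
the job is handed in; nothing more can be done
None
```

All three screwdrivers are in the clips of their own colour, blades pointing away from the robot. I moved the red one from the yellow station to the red, then brought yellow and teal from the mat, and handed in at 18.4 s.

- **Pressed home:** each handle stopped hard at about 45 mm under 40–48 N. After release they look level and seated between the prongs in both cameras.
- **Position:** measured from the tips, the handles sit +1 to +4 mm along their stations (limit 8 mm). The tips are 1 to 2.5 mm off the centre lines (limit 9 mm).
- **Disagreement:** the two cameras differed by up to 3 mm lengthwise. I saw a similar offset for the red one in its starting clip, so I take it as a measuring bias. I did not measure the handles' sideways offset or the jaw travel directly.
- **Bystanders and arm:** the tin, tub, charger block and jar look unmoved in the last top picture. The gripper hangs clear, 16 cm above the mat.

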